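# Level the break-room riser shelf and hold the spirit level down

## Robot

A 6-joint arm with a two-finger parallel gripper is mounted at the origin on the work surface. World frame = base frame: x ahead of the robot, y to its left, z up, the work surface at z = 0. Lengths are in m, angles in rad, forces in N, time in s.
With the tool pointing down it reaches from about 0.25 to 0.725 m from the base axis. Payload 4 kg.
Tool frame: the origin (TCP) lies midway between the tips of the shut fingers; the grasp point (between the pads) lies 19 mm behind it; x points along the fingers, y is the direction in which the jaws open and shut, and the axes are right-handed (so a half turn about x gives the same grasp; the last joint's range is limited). The gripper opens to 85 mm and grips with 20 to 120 N. Pads are 22 mm wide; open, the fingers measure 114 mm over their backs; the gripper's body (76 mm by 85 mm) begins 54 mm behind the grasp point. The pads swing forward as they close: fully open they stand 13 mm farther back than shut.
Start: joints at [1.308, 0.241, 0.005, 1.335, 0, 1.571], TCP at [0.13, 0.483, 0.231] pointing down, gripper open.
Joint ranges: [-2.72, 2.72], [-1.05, 1.87], [-1.09, 1.28], [-1.99, 2.15], [-1.42, 1.44], [-3.14, 3.14]. Speed limits (rad/s): [2.79, 2.79, 3.14, 3.14, 3.14, 3.14].

## Interface

Orientations are given as a unit quaternion [x, y, z, w].
In Python, from workcell import * gives the robot as it stands.
- The arm moves only by the tool play_rows, never from a script. Its argument "plan" is a list of rows, each a list of 7 numbers: the shift along the tool's x, y, z in mm, then the turn, a rotation vector about the tool's x, y, z in rad, then the closure, from -1 (fully open) to 1 (shut). In form: [[x, y, z, rx, ry, rz, grip], ...]. A call has 1 to 20 rows; each row shifts and turns the commanded pose from where the row before left it, along the tool's axes as they then stand; what a row does not reach is not made up. A row lasts 1/12 s, in which the tool goes at most 41.7 mm and 7.16 degrees, less where a joint would pass 70% of its speed; a pose out of reach is approached as far as the arm can. A call with a gripper value outside its range is refused whole. The fingers move at their own pace and stop on an object; the grip force is fixed at half the most. Time passes only in rows, so rows that do not move let the fingers close. It gives the time, the measured TCP pose, the force and the opening at its end, in the units of the state.
- get_obs(): the state, without advancing time (a new reading comes with each control period).
- camera(name): name is "scene" or "top"; returns a dict with "frame" (400x640x3 uint8, red, green, blue), "depth" (400x640 float32, m along the optical axis (not along the pixel's ray), 0 where there is no reading), "fx", "fy", "cx", "cy" (pixels), "camera_from_world" (4x4, takes a point from world to camera coordinates). Camera axes: x right, y up, looking along -z (the intrinsics and any distortion apply to the point x, -y, -z); pixel columns grow to the right and rows downward; lengths in m; the calibration is good to about 2 mm. A picture is of the moment at which its call begins.
- job_done(): hands the job in, once; it reports no verdict.
Trained networks look in a picture, given as the dict that the camera call returned (one of the last four; its "shot" number tells which), for a name from the list of things; names that differ only in an ending like _2 or _b are one class to them, and where a whole thing is asked for, a point or a joint stands for the part that bears it (a point fixed in the world has none). Each returns a list of dicts, best first, with "confidence" (0 to 1); they miss things now and then, are a little off and sometimes report something else, mostly with a low value. They report only what shows in the picture. A call takes as long as a camera call.
- search_frame(thing, picture): "centre" ([x, y, z] in m, in world coordinates, good to about 4 mm: the middle of the surface that is visible of it).
- pinpoint(thing, picture): "centre" ([x, y, z] in m, in world coordinates, good to about 4 mm: a listed point, or the origin of a listed thing).
The state is a dict: "clock": time; "joint_pos": joint angles; "joint_vel": joint speeds; "tau": joint torques, N m; "eef_pos": TCP position; "tool_rot": TCP orientation; "ft_force": force on the tool from outside, world axes, zero at the start; "ft_torque": the same for the moment, N m; "grip_width": finger opening in m.
Only numpy, scipy, OpenCV 4.12 (cv2) and the standard library are available. Lean on these libraries where they do the work, as an engineer would, in place of code of your own. Each camera call takes 0.05 s, during which the arm holds its last target. There are 200 camera calls.

## Task

The white riser shelf on the cabinet top leans: lay the yellow spirit level flat on it, parallel to the shelf's long sides, with one end in the gap between the blue cup and the amber jar and the other end towards the red foot knob, and let go of it so that the bubble shows the lean. Then turn the red knob of the levelling foot until the bubble stands centred between the two black lines. Finish with the fingers pressing the level gently down onto the shelf, bubble still centred and the knob let go, and stay there holding it pressed; do not disturb the cup, the jar or the lunch box.

Things in the scene. Friction and masses are not known exactly. Their poses are not given: they have to be found in the camera images.
- riser: White steel riser shelf, deck 280 mm (its x) by 420 mm (its y) by 12 mm. Origin on the table under the middle of the deck; its y axis is the shelf's long direction. The deck hinges on a fixed leg panel at y = +160 mm, and its other end stands on the levelling foot at x = 0, y = -165 mm; when level its top is 55 mm above the table. At the start the foot end is too low: the deck leans by 0.009 to 0.032 rad, about the shelf's x axis only.
- deck_top (a point): Middle of the deck's top face; its z axis is the deck's normal.
- foot (a joint): Turn of the levelling foot's knob, rad, growing clockwise seen from above; range -1.0 to 3.4, at the start about 0. Each rad clockwise lifts the foot end by 4.9 mm, i.e. tilts the deck by 0.015 rad, and shifts the bubble by 13.5 mm. The turn at which the deck is level is different in every start (0.6 to 2.1 rad more than at the start); it is not 0. Friction 0.14 N m, stays where it is left, also under pressure on the shelf up to 25 N.
- foot_grip (a point): Point on the knob's axis, 36 mm above the deck, in the grip bar of the knob; it rises and turns with the knob. The red grip bar is 50 mm long (this point's x axis), 14 mm thick (its y axis) and 30 mm high, from 14 to 44 mm above the deck, on a black disc of radius 26 mm that reaches 14 mm above the deck.
- level: Yellow spirit level, bar 200 mm long (x), 26 mm wide (y), 40 mm high, about 0.3 kg; origin at the centre of its underside, z up. Starts flat on the table. Black end caps, a lime vial window 66 mm long in the middle of the top face. Either end may lie in the gap. A gentle press on its top is about 5 to 15 N.
- level_a (a point): Underside of the level at the middle of its +x end.
- level_b (a point): Underside of the level at the middle of its -x end.
- bubble_mid (a point): Middle of the white bubble (14 mm long, 9 mm wide) in the top face. Its place along the level's x axis, from the level's origin, is the bubble's reading: it runs to the higher end, 0.9 mm per mrad of lean, stops at +-24 mm, and takes about 2 s to settle. The two black lines lie 10 mm either side of the middle, so the whole bubble is between them when it is within 3 mm of the middle.
- bubble (a joint): The same reading as a number: 120 mm per rad, positive towards the level's +x end (0.1 = bubble 12 mm off the middle), range -0.2 to 0.2; 0 is centred.
- cup: Blue handleless cup, radius 33 mm, 75 mm high, origin at the centre of its underside, standing on the deck near its hinge end, about 120 to 152 mm across the shelf from the jar. The level's end belongs on the line between cup and jar, midway.
- jar: Amber jar with steel cap, radius 33 mm, 85 mm high, origin at the centre of its underside, standing on the deck near its hinge end, opposite the cup (cup and jar may swap sides).
- lunchbox: Clear lunch box with green lid, 168 x 118 x 55 mm, on the table; origin at the centre of its underside. Leave alone.

How it is judged:
By the outcome, as a careful person would: the job done as asked, in the order asked, and still so for the second after the job is handed in, while the arm keeps its last pose, push and grip.
It also fails if it takes over 72 s, if anything falls off the work surface, if the arm or the gripper's body presses on something with over 40 N, if the wrist force passes 120 N, or if a joint passes its speed limit or range.

## Working session

There is one attempt and no reset: what is moved stays moved. The work goes in short steps, Python scripts to look and compute and a tool call to move; the robot and the scene stay as the last step left them, time stands still between calls to the robot, and variables do not carry over. Pictures are saved under pics/ and viewed, about 8 in all and at most 12, crops included, and the job is handed in when it is done.

Besides the shell and the picture viewer there is one more tool, called after "Emit:" by a JSON object that holds its "fn" and its "kwargs". play_rows: Moves the arm, as the interface text tells. Its arguments: {"type":"object","properties":{"plan":{"type":"array","items":{"type":"array","items":{"type":"number"}}}},"required":["plan"]}

```bash
mkdir -p pics
cat > h.py <<'E'
from workcell import *
import numpy as np, cv2
def look(n,things=(),save=None):
    p=camera(n)
    for t in things:
        for f in (pinpoint,search_frame):
            for d in f(t,p)[:2]: print(n,t,f.__name__,np.round(d['centre'],4),round(d['confidence'],2))
    if save: cv2.imwrite('pics/'+save,p['frame'][:,:,::-1])
    return p
def project(p,X):
    X=np.atleast_2d(X);c=(p['camera_from_world']@np.c_[X,np.ones(len(X))].T).T
    return np.c_[p['fx']*c[:,0]/-c[:,2]+p['cx'],p['fy']*-c[:,1]/-c[:,2]+p['cy']]
def cloud(p):
    d=p['depth'];v,u=np.mgrid[:d.shape[0],:d.shape[1]]
    C=np.stack([(u-p['cx'])/p['fx']*d,-(v-p['cy'])/p['fy']*d,-d,np.ones_like(d)],-1)
    return (C@np.linalg.inv(p['camera_from_world']).T)[...,:3]
E
python3 - <<'E'
from h import *
o=get_obs();print({k:np.round(v,3) for k,v in o.items()})
T=['riser','deck_top','foot_grip','level','level_a','level_b','bubble_mid','cup','jar','lunchbox']
for n in('top','scene'):
    p=look(n,T,n+'0.png')
    print({k:p[k] for k in p if k not in('frame','depth')})
a=cv2.imread('pics/top0.png');b=cv2.imread('pics/scene0.png')
cv2.imwrite('pics/both0.png',cv2.resize(np.vstack([a,b]),(480,600)))
E
```

```text
{'clock': np.float64(0.0), 'joint_pos': array([ 1.308,  0.241,  0.004,  1.335, -0.   ,  1.571]), 'joint_vel': array([-0.001, -0.   , -0.001,  0.001, -0.001,  0.001]), 'tau': array([ 2.0000e-03, -3.7232e+01,  2.5241e+01,  1.7000e-02,  0.0000e+00,
       -0.0000e+00]), 'eef_pos': array([0.13 , 0.482, 0.23 ]), 'tool_rot': array([ 0.092,  0.701, -0.093,  0.701]), 'ft_force': array([-0.238,  0.78 , -0.282]), 'ft_torque': array([ 0.054,  0.049, -0.033]), 'grip_width': np.float64(0.085)}
top riser call [0.5687 0.0966 0.0023] 0.88
top riser call [0.5647 0.08   0.0547] 0.63
top deck_top call [0.5702 0.0957 0.0535] 0.98
top deck_top call [0.5631 0.0799 0.0512] 0.94
top foot_grip call [ 0.5798 -0.0734  0.087 ] 0.81
top foot_grip call [0.4853 0.2265 0.0539] 0.29
top foot_grip call [ 0.5787 -0.0709  0.063 ] 0.47
top level call [ 0.6238 -0.3626  0.0029] 0.98
top level call [ 0.4304 -0.3197 -0.0011] 0.72
top level call [ 0.5225 -0.3417  0.0392] 0.7
top level_a call [ 0.6238 -0.3626  0.0029] 0.98
top level_a call [ 0.4304 -0.3197 -0.0011] 0.72
top level_a call [ 0.5225 -0.3417  0.0392] 0.7
top level
[... 1829 characters left out ...]
cene cup call [0.6262 0.2212 0.1061] 0.67
scene jar call [ 0.6255 -0.3629  0.0052] 0.75
scene jar call [0.4844 0.2301 0.053 ] 0.63
scene jar call [0.5026 0.222  0.1161] 0.84
scene jar call [ 0.5412 -0.3375  0.0439] 0.47
scene lunchbox call [ 0.5074  0.4561 -0.0011] 0.88
scene lunchbox call [0.52   0.4428 0.0552] 0.62
{'fx': 450.95924230309623, 'fy': 450.95924230309623, 'cx': 318.37337065907377, 'cy': 205.5114973748492, 'camera_from_world': array([[ 0.18660044,  0.98237334, -0.01108636, -0.07907302],
       [-0.78347762,  0.15560994,  0.60162144,  0.33723516],
       [ 0.59274201, -0.10357691,  0.79870441, -1.65005581],
       [ 0.        ,  0.        ,  0.        ,  1.        ]]), 'shot': 2}
```

View pics/top0.png

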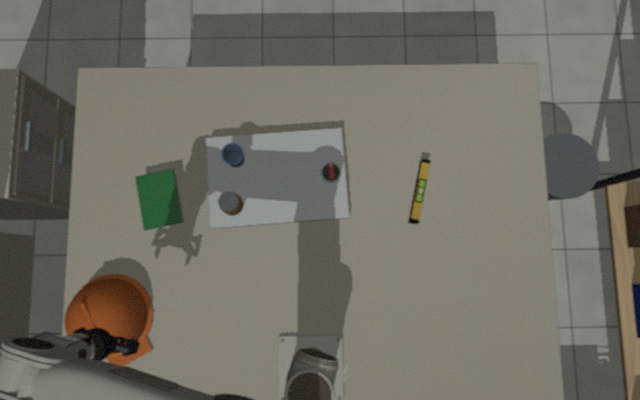

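View pics/scene0.png

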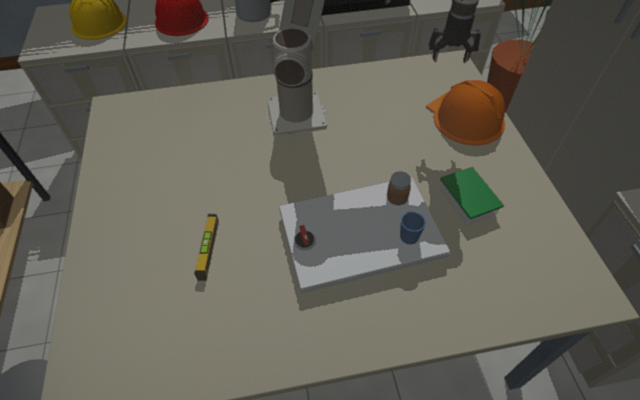

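Both views show the white deck with its knob on the robot's right (top view 331,172). The cup (232,154) and jar (231,203) stand at the left end. The level lies to the right on the table (420,188), and the lunch box (160,199) is clear of it all. Next I fit the geometry.

```bash
cat >> h.py <<'E'
def fit(p,m):
    X=cloud(p)[m]; r=cv2.minAreaRect((X[:,:2]*1000).astype(np.float32)); return r,X
def levelmask(p,zlo,zhi,box):
    X=cloud(p);z=X[...,2]
    return (z>zlo)&(z<zhi)&(X[...,0]>box[0])&(X[...,0]<box[1])&(X[...,1]>box[2])&(X[...,1]<box[3])
E
python3 - <<'E'
from h import *
for n in('top','scene'):
    p=look(n);X=cloud(p);z=X[...,2]
    m=levelmask(p,.02,.05,(.35,.75,-.45,-.2));r,L=fit(p,m);print(n,'level',r,np.median(L[:,2]),m.sum(),L[:,:2].mean(0))
    m=levelmask(p,.035,.07,(.35,.8,-.2,.36));m=cv2.morphologyEx(m.astype(np.uint8),cv2.MORPH_OPEN,np.ones((3,3)))>0
    r,D=fit(p,m);print('deck',r,m.sum())
    A=np.c_[D,np.ones(len(D))];
    c=np.linalg.lstsq(np.c_[D[:,:2],np.ones(len(D))],D[:,2],rcond=None)[0];res=D[:,2]-np.c_[D[:,:2],np.ones(len(D))]@c
    k=abs(res)<.004;c=np.linalg.lstsq(np.c_[D[k,:2],np.ones(k.sum())],D[k,2],rcond=None)[0];print('plane',c)
    for nm,b,zl in(('knob',(.53,.63,-.12,-.02),.08),('cup',(.57,.68,.17,.27),.085),('jar',(.43,.55,.17,.27),.1)):
        m=levelmask(p,zl,.16,b);r,K=fit(p,m);print(nm,r,m.sum(),'zmax',np.percentile(K[:,2],[50,95]),K[:,:2].mean(0))
    m=levelmask(p,.078,.12,(.53,.63,-.12,-.02))
    print('camera pos',-p['camera_from_world'][:3,:3].T@p['camera_from_world'][:3,3])
    img=p['frame'][:,:,::-1]
    u,v=project(p,[.58,-.072,.085])[0];c=img[int(v)-25:int(v)+25,int(u)-35:int(u)+35]
    u,v=project(p,[.525,-.343,.04])[0];d=img[int(v)-40:int(v)+40,int(u)-35:int(u)+35]
    cv2.imwrite(f'pics/z_{n}.png',np.hstack([cv2.resize(c,(400,300),interpolation=2),cv2.resize(d,(350,300),interpolation=2)]))
cv2.imwrite('pics/z.png',np.vstack([cv2.imread('pics/z_top.png'),cv2.imread('pics/z_scene.png')]))
E
```

```text
top level ((525.0764770507812, -342.18414306640625), (27.876638412475586, 199.81072998046875), 77.07585906982422) 0.04128189439301044 634 [ 0.52378159 -0.34047275]
deck ((571.11083984375, 96.09288024902344), (281.8414306640625, 421.2384338378906), 3.8879222869873047) 11570
plane [0.00069489 0.01080398 0.05324648]
knob ((581.4729614257812, -69.26248168945312), (49.156166076660156, 13.985072135925293), 6.089222431182861) 83 zmax [0.09586246 0.10020769] [ 0.58069947 -0.06907649]
cup ((626.3934326171875, 219.45989990234375), (63.5769157409668, 64.69153594970703), 0.5905088782310486) 255 zmax [0.12085648 0.13368541] [0.63122816 0.22243598]
jar ((485.2206726074219, 223.74794006347656), (61.44344711303711, 59.15681076049805), 1.9424352645874023) 420 zmax [0.13979974 0.14551047] [0.48257164 0.22279256]
camera pos [ 0.30071672 -0.01900792  1.4998703 ]
scene level ((525.1589965820312, -342.1860656738281), (29.136701583862305, 204.203857421875), 76.45951843261719) 0.03901958075808465 708 [ 0.53330524 -0.34190737]
deck ((569.1876220703125, 96.19481658935547), (284.5505676269531, 421.1374816894531), 4.005285263061523) 11317
plane [-0.00334981  0.01042503  0.05347364]
knob ((582.629638671875, -69.02034759521484), (53.55506896972656, 14.141623497009277), 4.69871187210083) 101 zmax [0.09433121 0.0974863 ] [ 0.58476519 -0.06929261]
cup ((626.07470703125, 218.88134765625), (63.49559783935547, 65.45438385009766), 73.14606475830078) 475 zmax [0.11382314 0.13013453] [0.62520139 0.21987849]
jar ((487.81201171875, 226.0872039794922), (60.05122375488281, 64.51659393310547), 22.625194549560547) 468 zmax [0.13621075 0.14176965] [0.4934395  0.22266931]
camera pos [ 1.25702866 -0.1457056   1.11414232]
```

View pics/z.png

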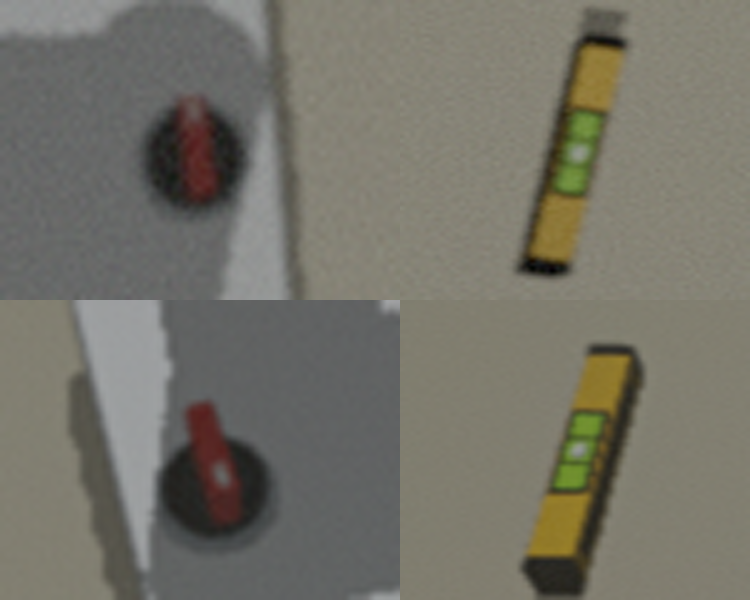

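```bash
cat >> h.py <<'E'
from scipy.spatial.transform import Rotation as R
def go(pos,az=None):
    """tool-frame shift (mm) to pos, and turn about tool x to bring jaw azimuth to az (deg, mod 180)"""
    o=get_obs();M=R.from_quat(o['tool_rot']).as_matrix()
    a=np.degrees(np.arctan2(M[1,1],M[0,1]))
    print('t',round(o['clock'],2),'pos',np.round(o['eef_pos'],4),'az',round(a,2),'down',np.round(M[:,0],4),'q',np.round(o['joint_pos'],3),'F',np.round(o['ft_force'],1),'w',round(o['grip_width'],4))
    if az is not None:
        d=(a-az)%180
        for t in(d,d-180):
            print(' turn rx',round(np.radians(t),4),'then shift',np.round((R.from_rotvec([0,0,-np.radians(t)])).as_matrix().dot(M).T@(np.array(pos)-o['eef_pos'])*1000,1))
    print(' shift now',np.round(M.T@(np.array(pos)-o['eef_pos'])*1000,1))
E
python3 -c "
from h import *
go([.525,-.342,.12],76.9)"
```

```text
t 2.2 pos [0.1299 0.4828 0.2313] az 74.94 down [-0.  0. -1.] q [1.308 0.241 0.005 1.335 0.    1.571] F [ 0.4 -1.  -0.4] w 0.0854
 turn rx 3.1074 then shift [ 111.3  713.8 -571.8]
 turn rx -0.0342 then shift [ 111.3 -713.8  571.8]
 shift now [ 111.3 -693.9  595.8]
```

Emit:
{"fn": "play_rows", "kwargs": {"plan": [[0,0,0,-0.034,0,0,-1],[0,-28,22.4,0,0,0,-1],[0,-28,22.4,0,0,0,-1],[0,-28,22.4,0,0,0,-1],[0,-28,22.4,0,0,0,-1],[0,-28,22.4,0,0,0,-1],[0,-28,22.4,0,0,0,-1],[0,-28,22.4,0,0,0,-1],[0,-28,22.4,0,0,0,-1],[0,-28,22.4,0,0,0,-1],[0,-28,22.4,0,0,0,-1],[0,-28,22.4,0,0,0,-1],[0,-28,22.4,0,0,0,-1],[0,-28,22.4,0,0,0,-1],[0,-28,22.4,0,0,0,-1],[0,-28,22.4,0,0,0,-1],[0,-28,22.4,0,0,0,-1],[0,-28,22.4,0,0,0,-1],[0,-28,22.4,0,0,0,-1],[0,-28,22.4,0,0,0,-1]]}}

```text
clock: 3.87
eef_pos: [0.4242, -0.1338, 0.2315]
tool_rot: [0.081, 0.702, -0.081, 0.703]
ft_force: [0.5, 0.5, -0.4]
grip_width: 0.0852
```

```bash
python3 -c "
from h import *
go([.525,-.342,.12],76.9)"
```

```text
t 3.87 pos [ 0.4242 -0.1338  0.2315] az 76.85 down [ 6.e-04 -0.e+00 -1.e+00] q [-0.306  0.131 -0.131  1.309  0.    -0.076] F [ 0.5  0.5 -0.4] w 0.0852
 turn rx 3.1408 then shift [ 111.4  179.9 -145.5]
 turn rx -0.0008 then shift [ 111.5 -180.   145.3]
 shift now [ 111.5 -179.8  145.5]
```

Emit:
{"fn": "play_rows", "kwargs": {"plan": [[8,-30,24.2,0,0,0,-1],[16,-30,24.2,0,0,0,-1],[16,-30,24.2,0,0,0,-1],[16,-30,24.2,0,0,0,-1],[16,-30,24.2,0,0,0,-1],[16,-30,24.2,0,0,0,-1],[23,0,0,0,0,0,-1],[0,0,0,0,0,0,-1],[0,0,0,0,0,0,-1]]}}

```text
clock: 4.62
eef_pos: [0.5226, -0.3391, 0.1183]
tool_rot: [0.082, 0.704, -0.08, 0.701]
ft_force: [-0.3, -0.0, -0.1]
grip_width: 0.0854
```

```bash
python3 -c "
from h import *
go([.525,-.342,.010],76.9)"
```

```text
t 4.62 pos [ 0.5226 -0.3391  0.1183] az 76.85 down [-0.0045  0.0031 -1.    ] q [-0.576  0.552  0.173  1.197  0.    -0.346] F [-0.3 -0.  -0.1] w 0.0854
 turn rx 3.1408 then shift [108.3   2.1  -2.4]
 turn rx -0.0008 then shift [108.3  -2.5   3.5]
 shift now [108.3  -2.5   3.5]
```

Emit:
{"fn": "play_rows", "kwargs": {"plan": [[27,-2.5,3.5,0,0,0,-1],[27,0,0,0,0,0,-1],[27,0,0,0,0,0,-1],[27,0,0,0,0,0,-1],[0,0,0,0,0,0,-1],[0,0,0,0,0,0,1],[0,0,0,0,0,0,1],[0,0,0,0,0,0,1],[0,0,0,0,0,0,1],[0,0,0,0,0,0,1],[0,0,0,0,0,0,1],[0,0,0,0,0,0,1],[0,0,0,0,0,0,1]]}}

```text
clock: 5.7
eef_pos: [0.5285, -0.3437, 0.0148]
tool_rot: [0.08, 0.701, -0.081, 0.704]
ft_force: [-0.3, 2.0, 7.3]
grip_width: 0.0251
```

```bash
python3 -c "
from h import *
go([.5627,.1228,.2],3.93)"
```

```text
t 5.7 pos [ 0.5285 -0.3437  0.0148] az 76.9 down [ 0.0036 -0.0016 -1.    ] q [-0.577  0.654  0.06   0.973  0.001 -0.348] F [-0.3  2.   7.3] w 0.0251
 turn rx 1.2735 then shift [-187.1   66.  -462.3]
 turn rx -1.8681 then shift [-183.4  -66.3  463.8]
 shift now [-185.9  462.   -71.7]
```

Emit:
{"fn": "play_rows", "kwargs": {"plan": [[-10,0,0,0,0,0,1],[-25,0,0,0,0,0,1],[-30,0,0,0,0,0,1],[-30,0,0,0,0,0,1],[-30,0,0,0,0,0,1],[-30,0,0,0,0,0,1],[-30,0,0,0,0,0,1],[0,0,0,0.116,0,0,1],[0,0,0,0.116,0,0,1],[0,0,0,0.116,0,0,1],[0,0,0,0.116,0,0,1],[0,0,0,0.116,0,0,1],[0,0,0,0.116,0,0,1],[0,0,0,0.116,0,0,1],[0,0,0,0.116,0,0,1],[0,0,0,0.116,0,0,1],[0,0,0,0.116,0,0,1],[0,0,0,0.114,0,0,1],[0,0,0,0,0,0,1]]}}

```text
clock: 7.28
eef_pos: [0.5264, -0.3428, 0.1972]
tool_rot: [0.483, 0.517, -0.483, 0.516]
ft_force: [-0.1, 0.0, -2.4]
grip_width: 0.025
```

```bash
python3 -c "
from h import *
go([.5627,.1228,.2],3.93)"
```

```text
t 7.28 pos [ 0.5264 -0.3428  0.1972] az 3.78 down [-1.5e-03  7.0e-04 -1.0e+00] q [-0.577  0.516  0.321  1.378 -0.     0.928] F [-0.1  0.  -2.4] w 0.025
 turn rx 3.139 then shift [ -3.1 -68.2 462. ]
 turn rx -0.0026 then shift [  -2.6   68.1 -462. ]
 shift now [  -2.6   67.  -462.2]
```

Emit:
{"fn": "play_rows", "kwargs": {"plan": [[0,4.2,-20,0,0,0,1],[0,4.2,-30,0,0,0,1],[0,4.2,-30,0,0,0,1],[0,4.2,-30,0,0,0,1],[0,4.2,-30,0,0,0,1],[0,4.2,-30,0,0,0,1],[0,4.2,-30,0,0,0,1],[0,4.2,-30,0,0,0,1],[0,4.2,-30,0,0,0,1],[0,4.2,-30,0,0,0,1],[0,4.2,-30,0,0,0,1],[0,4.2,-30,0,0,0,1],[0,4.2,-30,0,0,0,1],[0,4.2,-30,0,0,0,1],[0,4.2,-30,0,0,0,1],[0,4.2,-22,0,0,0,1],[0,0,0,0,0,0,1],[0,0,0,0,0,0,1]]}}

```text
clock: 8.78
eef_pos: [0.5622, 0.1236, 0.1972]
tool_rot: [0.481, 0.518, -0.482, 0.518]
ft_force: [-0.1, -0.2, -2.0]
grip_width: 0.0253
```

```bash
python3 -c "
from h import *
go([.5627,.1228,.071],3.93)
for n in('top','scene'):
    p=look(n,['level','level_a','bubble_mid'],n+'1.png')
    m=levelmask(p,.16,.24,(.45,.68,-.02,.27));print(m.sum())
p=look('scene');cv2.imwrite('pics/s1.png',cv2.resize(p['frame'][150:300,240:480,::-1],(800,500),interpolation=2))
X=cloud(p);f=p['frame'].astype(int);m=(f[...,0]-f[...,2]>50)&levelmask(p,.15,.28,(.4,.7,-.05,.3));r,L=fit(p,m);print(r,np.percentile(L[:,2],[5,50,95]))
"
```

```text
t 8.78 pos [0.5622 0.1236 0.1972] az 4.18 down [-9.e-04 -7.e-04 -1.e+00] q [ 0.217  0.407  0.151  1.315 -0.     1.714] F [-0.1 -0.2 -2. ] w 0.0253
 turn rx 0.0044 then shift [126.2   0.5   0.8]
 turn rx -3.1372 then shift [126.2  -0.3  -0.9]
 shift now [126.2   0.5   0.8]
top level call [0.5628 0.1253 0.1802] 0.78
top level call [0.5722 0.03   0.1818] 0.78
top level call [0.562  0.0563 0.2213] 0.81
top level_a call [0.5628 0.1253 0.1802] 0.78
top level_a call [0.5722 0.03   0.1818] 0.78
top level_a call [0.562  0.0563 0.2213] 0.81
top bubble_mid call [0.5624 0.0543 0.2197] 0.2
304
scene level call [0.5621 0.1236 0.1831] 0.81
scene level call [0.552  0.2235 0.1854] 0.79
scene level call [0.5695 0.0992 0.2164] 0.77
scene level_a call [0.5621 0.1236 0.1831] 0.81
scene level_a call [0.552  0.2235 0.1854] 0.79
scene level_a call [0.5695 0.0992 0.2164] 0.77
scene bubble_mid call [0.5548 0.2252 0.1851] 0.19
1116
((561.6484985351562, 124.8118667602539), (28.270889282226562, 178.3529052734375), 3.43202805519104) [0.21858845 0.22185386 0.22494201]
```

View pics/s1.png

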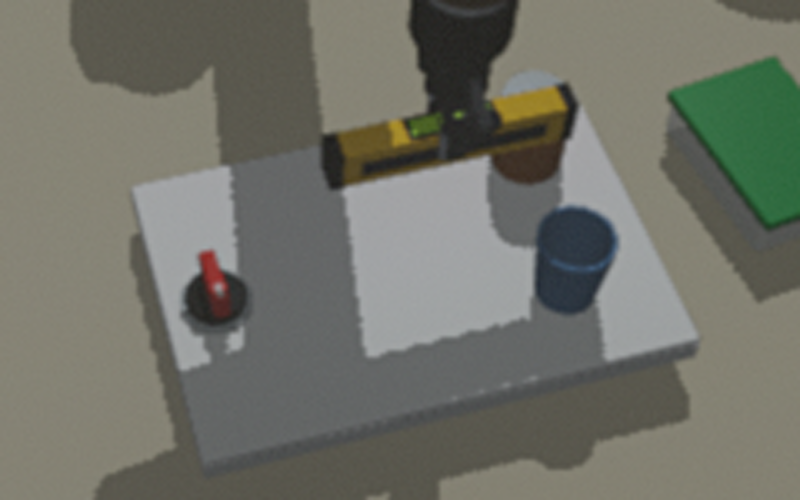

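Emit:
{"fn": "play_rows", "kwargs": {"plan": [[15,0.5,1,0.004,0,0,1],[25,0,0,0,0,0,1],[25,0,0,0,0,0,1],[25,0,0,0,0,0,1],[15,0,0,0,0,0,1],[8,0,0,0,0,0,1],[4,0,0,0,0,0,1],[3,0,0,0,0,0,1],[2,0,0,0,0,0,1],[1,0,0,0,0,0,1],[0,0,0,0,0,0,1],[0,0,0,0,0,0,1]]}}

```text
clock: 10.53
eef_pos: [0.5638, 0.1216, 0.0753]
tool_rot: [0.484, 0.515, -0.483, 0.516]
ft_force: [0.0, -0.4, -2.5]
grip_width: 0.0248
```

```bash
python3 -c "
from h import *
go([.5627,.1228,.071],3.93)
p=look('scene');X=cloud(p);f=p['frame'].astype(int);m=(f[...,0]-f[...,2]>50)&levelmask(p,.075,.13,(.5,.62,0,.25));r,L=fit(p,m);print(r,np.percentile(L[:,2],[5,50,95]))
"
```

```text
t 10.53 pos [0.5638 0.1216 0.0753] az 3.67 down [ 1.5e-03  3.0e-04 -1.0e+00] q [ 0.212  0.499 -0.039  1.031 -0.     1.719] F [ 0.  -0.4 -2.5] w 0.0248
 turn rx 3.137 then shift [4.3 1.  1.3]
 turn rx -0.0046 then shift [ 4.3 -1.1 -1.2]
 shift now [ 4.3 -1.1 -1.2]
((563.5465698242188, 124.57559967041016), (28.287296295166016, 178.3135223388672), 4.529573440551758) [0.09527017 0.09957423 0.10310711]
```

Emit:
{"fn": "play_rows", "kwargs": {"plan": [[2,-0.5,-0.5,0,0,0,1],[1,0,0,0,0,0,1],[1,0,0,0,0,0,1],[0,0,0,0,0,0,1],[0,0,0,0,0,0,1]]}}

```text
clock: 11.0
eef_pos: [0.5626, 0.1219, 0.0703]
tool_rot: [0.484, 0.516, -0.484, 0.516]
ft_force: [-0.0, -0.2, -2.7]
grip_width: 0.0255
```

Emit:
{"fn": "play_rows", "kwargs": {"plan": [[0.7,0,0,0,0,0,1],[0.7,0,0,0,0,0,1],[0,0,0,0,0,0,1],[0,0,0,0,0,0,1]]}}

```text
clock: 11.33
eef_pos: [0.5627, 0.122, 0.069]
tool_rot: [0.484, 0.516, -0.484, 0.516]
ft_force: [-0.0, -0.2, -2.9]
grip_width: 0.0253
```

Emit:
{"fn": "play_rows", "kwargs": {"plan": [[0.7,0,0,0,0,0,1],[0,0,0,0,0,0,1],[0,0,0,0,0,0,1]]}}

```text
clock: 11.58
eef_pos: [0.5629, 0.1219, 0.0686]
tool_rot: [0.484, 0.516, -0.484, 0.516]
ft_force: [-0.9, -0.6, 0.3]
grip_width: 0.0247
```

Emit:
{"fn": "play_rows", "kwargs": {"plan": [[0.7,0,0,0,0,0,1],[0,0,0,0,0,0,1],[0,0,0,0,0,0,1]]}}

```text
clock: 11.83
eef_pos: [0.563, 0.1219, 0.0682]
tool_rot: [0.484, 0.516, -0.484, 0.516]
ft_force: [-1.4, -1.5, 2.4]
grip_width: 0.0247
```

Emit:
{"fn": "play_rows", "kwargs": {"plan": [[0,0,0,0,0,0,0],[0,0,0,0,0,0,-1],[0,0,0,0,0,0,-1],[0,0,0,0,0,0,-1],[0,0,0,0,0,0,-1],[-10,0,0,0,0,0,-1],[-25,0,0,0,0,0,-1],[-30,0,0,0,0,0,-1],[-35,0,0,0,0,0,-1],[-35,0,0,0,0,0,-1],[0,0,20,0,0,0,-1],[0,0,30,0,0,0,-1],[0,0,30,0,0,0,-1],[0,0,30,0,0,0,-1],[0,0,30,0,0,0,-1],[0,0,30,0,0,0,-1],[0,0,21,0,0,0,-1],[0,0,0,0,0,0,-1]]}}

```text
clock: 13.33
eef_pos: [0.5751, -0.0728, 0.2034]
tool_rot: [0.485, 0.514, -0.485, 0.515]
ft_force: [0.2, 0.9, -1.0]
grip_width: 0.0853
```

```bash
cat >> h.py <<'E'
def levelshot(name=None,c=(.5627,.1228,.095)):
    """fit the level on the deck and read the bubble along it, from both cameras; rectified top-face patch"""
    out=[]
    for n in('top','scene'):
        p=camera(n);f=p['frame'].astype(int)
        e=np.array([-np.sin(np.radians(3.93)),np.cos(np.radians(3.93)),.0106*0]);w=np.array([e[1],-e[0],0])
        s=np.arange(-120,120,.5)/1000;t=np.arange(-25,25,.5)/1000
        S,T=np.meshgrid(s,t);X=np.array(c)+S[...,None]*e+T[...,None]*w
        uv=project(p,X.reshape(-1,3)).reshape(*S.shape,2).astype(np.float32)
        patch=cv2.remap(p['frame'][:,:,::-1].copy(),uv[...,0],uv[...,1],cv2.INTER_LINEAR)
        q=patch.astype(int);g=(q[...,1]-q[...,2]>25)&(q[...,1]-q[...,0]>25)
        out.append(patch)
        yl=(q[...,2]-q[...,0]>35)|g
        row=lambda m:(S[m].min()*1000,S[m].max()*1000,S[m].mean()*1000,T[m].mean()*1000,m.sum()) if m.any() else None
        ys=yl.sum(0)>20
        print(n,'yellow',s[ys].min()*1000 if ys.any() else None,s[ys].max()*1000 if ys.any() else None,'green',np.round(row(g) or 0,1))
        if g.any():
            tm=T[g].mean();b=abs(t-tm)<.004;a=abs(s-S[g].mean())<.035
            bl=q[b].mean(0)[:,0]; 
            prof=np.where(a,bl,0);bl2=np.clip(prof-np.median(bl[a])-25,0,None);print('  bubble at',round((bl2*s).sum()/max(bl2.sum(),1e-9)*1000,2),'peak',round(s[prof.argmax()]*1000,1),prof.max(),'green mid',round((S[g].min()+S[g].max())*500,2))
            dk=q.sum(2)[b].mean(0);print('  lum',np.round(dk[a][::4]).astype(int))
    if name:cv2.imwrite('pics/'+name,cv2.resize(np.vstack(out),(800,334),interpolation=2))
E
python3 -c "
from h import *
go([.5813,-.0685,.25],95)
levelshot('l1.png')"
```

```text
t 13.33 pos [ 0.5751 -0.0728  0.2034] az 3.36 down [ 0.0011 -0.0017 -1.    ] q [-0.125  0.411  0.172  1.331 -0.002  1.387] F [ 0.2  0.9 -1. ] w 0.0853
 turn rx 1.5422 then shift [-46.6  -3.7  -6.5]
 turn rx -1.5994 then shift [-46.6   3.8   6.6]
 shift now [-46.6   6.5  -3.8]
top yellow -89.0 92.0 green [-2.85e+01  3.20e+01 -3.30e+00  7.00e-01  9.62e+02]
  bubble at 11.74 peak 10.5 127.8125 green mid 1.75
  lum [292 262 232 243 267 297 308 312 312 312 310 309 298 283 271 278 290 302
 310 312 313 325 352 378 396 402 397 374 350 330 315 310 309 314 298]
scene yellow -90.5 90.0 green [-3.300e+01  3.250e+01 -2.000e+00 -9.000e-01  2.523e+03]
  bubble at 10.41 peak 9.5 117.875 green mid -0.25
  lum [260 248 291 338 351 354 352 350 351 353 349 335 311 294 316 343 352 350
 350 353 361 373 382 377 374 382 378 366 354 349 351 350 350 345 321]
```

View pics/l1.png

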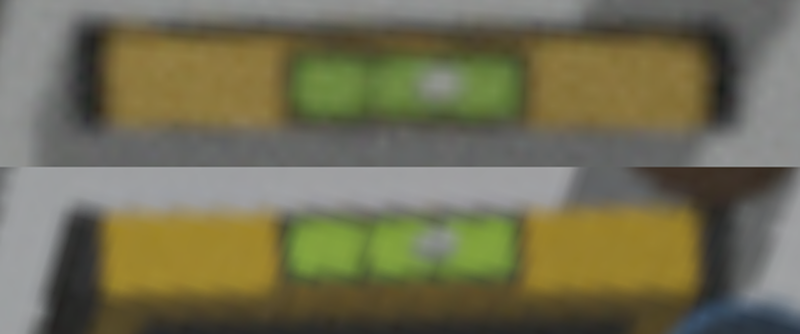

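The bubble stands about 10 mm towards the hinge end (rectified image at 435,85), and the level lies straight with its end in the gap. That needs about 0.75 rad clockwise on the knob.

Emit:
{"fn": "play_rows", "kwargs": {"plan": [[0,0,0,-0.113,0,0,-1],[0,0,0,-0.113,0,0,-1],[0,0,0,-0.113,0,0,-1],[0,0,0,-0.113,0,0,-1],[0,0,0,-0.113,0,0,-1],[0,0,0,-0.113,0,0,-1],[0,0,0,-0.113,0,0,-1],[0,0,0,-0.113,0,0,-1],[0,0,0,-0.113,0,0,-1],[0,0,0,-0.113,0,0,-1],[0,0,0,-0.113,0,0,-1],[0,0,0,-0.113,0,0,-1],[0,0,0,-0.113,0,0,-1],[0,0,0,-0.113,0,0,-1],[20,3.8,6.6,0,0,0,-1],[0,0,0,0,0,0,-1],[0,0,0,0,0,0,-1]]}}

```text
clock: 14.85
eef_pos: [0.5803, -0.0629, 0.1819]
tool_rot: [-0.027, 0.708, 0.027, 0.706]
ft_force: [-0.3, -0.2, -0.4]
grip_width: 0.085
```

```bash
python3 -c "
from h import *
go([.5813,-.0685,.075],94.5)"
```

```text
t 14.85 pos [ 0.5803 -0.0629  0.1819] az 94.41 down [-3.e-03  5.e-04 -1.e+00] q [-0.108  0.433  0.149  1.29   0.    -0.185] F [-0.3 -0.2 -0.4] w 0.085
 turn rx 3.14 then shift [106.9   5.6  -0.3]
 turn rx -0.0016 then shift [106.9  -5.7   0.9]
 shift now [106.9  -5.7   0.9]
```

Emit:
{"fn": "play_rows", "kwargs": {"plan": [[15,-5.7,1,0,0,0,-1],[25,0,0,0,0,0,-1],[25,0,0,0,0,0,-1],[20,0,0,0,0,0,-1],[10,0,0,0,0,0,-1],[0,0,0,0,0,0,-1],[0,0,0,0,0,0,-1]]}}

```text
clock: 15.43
eef_pos: [0.5828, -0.0697, 0.0883]
tool_rot: [-0.027, 0.707, 0.027, 0.707]
ft_force: [0.7, -1.3, 0.6]
grip_width: 0.0855
```

```bash
python3 -c "
from h import *
go([.5813,-.0685,.075],94.5)"
```

```text
t 15.43 pos [ 0.5828 -0.0697  0.0883] az 94.33 down [ 0. -0. -1.] q [-0.119  0.505  0.01   1.075 -0.    -0.195] F [ 0.7 -1.3  0.6] w 0.0855
 turn rx 3.1385 then shift [13.3 -1.4  1.4]
 turn rx -0.0031 then shift [13.3  1.4 -1.4]
 shift now [13.3  1.4 -1.4]
```

Emit:
{"fn": "play_rows", "kwargs": {"plan": [[12,1,-1,0,0,0,-1],[0,0,0,0,0,0,-1],[0,0,0,0,0,0,1],[0,0,0,0,0,0,1],[0,0,0,0,0,0,1],[0,0,0,0,0,0,1],[0,0,0,0,0,0,1],[0,0,0,0,0,0,1],[0,0,0,0,0,0,1]]}}

```text
clock: 16.18
eef_pos: [0.5819, -0.0678, 0.0764]
tool_rot: [-0.026, 0.706, 0.028, 0.707]
ft_force: [-1.1, 3.6, 5.1]
grip_width: 0.0126
```

```bash
python3 -c "
from h import *
go([.5813,-.0685,.075],94.5)"
```

```text
t 16.18 pos [ 0.5819 -0.0678  0.0764] az 94.37 down [ 0.001   0.0026 -1.    ] q [-0.117  0.514 -0.01   1.046  0.003 -0.194] F [-1.1  3.6  5.1] w 0.0126
 turn rx 3.1393 then shift [1.4 0.6 0.7]
 turn rx -0.0023 then shift [ 1.4 -0.6 -0.7]
 shift now [ 1.4 -0.6 -0.7]
```

Emit:
{"fn": "play_rows", "kwargs": {"plan": [[-0.2,0,0,0.05,0,0,1],[-0.2,0,0,0.05,0,0,1],[-0.2,0,0,0.05,0,0,1],[-0.2,0,0,0.05,0,0,1],[-0.2,0,0,0.05,0,0,1],[-0.2,0,0,0.05,0,0,1],[-0.2,0,0,0.05,0,0,1],[-0.2,0,0,0.05,0,0,1],[-0.3,0,0,0.05,0,0,1],[-0.3,0,0,0.05,0,0,1],[-0.3,0,0,0.05,0,0,1],[-0.3,0,0,0.05,0,0,1],[-0.3,0,0,0.05,0,0,1],[-0.3,0,0,0.05,0,0,1],[-0.3,0,0,0.05,0,0,1],[0,0,0,0,0,0,1],[0,0,0,0,0,0,1]]}}

```text
clock: 17.6
eef_pos: [0.582, -0.0674, 0.0801]
tool_rot: [0.235, 0.667, -0.233, 0.667]
ft_force: [-0.2, 5.6, 3.4]
grip_width: 0.0127
```

Emit:
{"fn": "play_rows", "kwargs": {"plan": [[0,0,0,0,0,0,1],[0,0,0,0,0,0,1],[0,0,0,0,0,0,1],[0,0,0,0,0,0,1],[0,0,0,0,0,0,1],[0,0,0,0,0,0,1],[0,0,0,0,0,0,1],[0,0,0,0,0,0,1],[0,0,0,0,0,0,1],[0,0,0,0,0,0,1],[0,0,0,0,0,0,1],[0,0,0,0,0,0,1],[0,0,0,0,0,0,1],[0,0,0,0,0,0,1],[0,0,0,0,0,0,1],[0,0,0,0,0,0,1],[0,0,0,0,0,0,1],[0,0,0,0,0,0,1],[0,0,0,0,0,0,1],[0,0,0,0,0,0,1]]}}

```text
clock: 19.27
eef_pos: [0.582, -0.0673, 0.08]
tool_rot: [0.235, 0.667, -0.233, 0.667]
ft_force: [-0.5, 5.8, 3.0]
grip_width: 0.013
```

```bash
python3 -c "
from h import *
go([.5813,-.0685,.08],94.5)
levelshot('l2.png')"
```

```text
t 19.27 pos [ 0.582  -0.0673  0.08  ] az 51.4 down [ 0.0012  0.0029 -1.    ] q [-0.117  0.511 -0.005  1.054  0.003  0.557] F [-0.5  5.8  3. ] w 0.013
 turn rx 2.3893 then shift [0.  1.1 0.8]
 turn rx -0.7523 then shift [ 0.  -1.1 -0.8]
 shift now [ 0.  -1.4  0.2]
top yellow -88.5 92.5 green [-2.800e+01  3.250e+01  1.600e+00  1.000e+00  1.314e+03]
  bubble at 2.63 peak 2.5 126.5625 green mid 2.25
  lum [243 235 264 289 310 321 321 313 313 307 298 284 277 281 318 353 383 399
 404 398 370 340 309 275 276 288 303 310 313 313 314 312 302 275 247]
scene yellow -89.5 91.5 green [-3.150e+01  3.300e+01  1.100e+00 -1.700e+00  2.321e+03]
  bubble at 1.2 peak 1.0 128.625 green mid 0.75
  lum [246 286 333 350 352 350 348 348 348 345 333 303 284 307 349 378 399 406
 404 392 372 345 309 292 312 340 350 349 348 348 350 349 340 311 266]
```

View pics/l2.png

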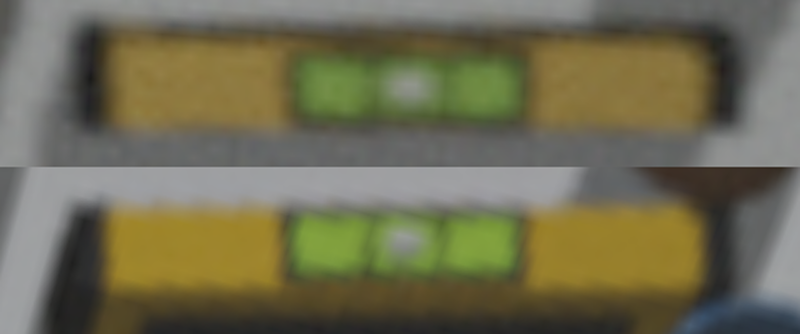

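The bubble is centred in both views: its peak is within 0.5 mm of midway between the lines. Next I let go of the knob, lift clear and check again.

Emit:
{"fn": "play_rows", "kwargs": {"plan": [[0,0,0,0,0,0,0.3],[0,0,0,0,0,0,-0.3],[0,0,0,0,0,0,-0.3],[0,0,0,0,0,0,-0.3],[0,0,0,0,0,0,-0.3],[-10,0,0,0,0,0,-0.3],[-25,0,0,0,0,0,-0.3],[-30,0,0,0,0,0,-0.3],[-15,0,0,0,0,0,1],[0,0,0,0.119,0,0,1],[0,0,0,0.119,0,0,1],[0,0,0,0.119,0,0,1],[0,0,0,0.119,0,0,1],[0,0,0,0.119,0,0,1],[0,0,0,0.119,0,0,1],[0,0,0,0.119,0,0,1],[0,0,0,0,0,0,1],[0,0,0,0,0,0,1],[0,0,0,0,0,0,1]]}}

```text
clock: 20.95
eef_pos: [0.5817, -0.0691, 0.1598]
tool_rot: [0.483, 0.516, -0.483, 0.516]
ft_force: [0.3, 0.3, -0.7]
grip_width: 0.0003
```

```bash
python3 -c "
from h import *
go([.566,.0735,.115],3.93)
levelshot('l3.png')"
```

```text
t 20.95 pos [ 0.5817 -0.0691  0.1598] az 3.74 down [ 4.e-04 -1.e-04 -1.e+00] q [-0.118  0.447  0.113  1.236 -0.     1.387] F [ 0.3  0.3 -0.7] w 0.0003
 turn rx 3.1383 then shift [ 44.8   5.8 143.3]
 turn rx -0.0033 then shift [  44.7   -5.9 -143.4]
 shift now [  44.7   -6.3 -143.3]
top yellow -88.0 92.5 green [-2.75e+01  3.35e+01  4.30e+00  1.00e+00  1.23e+03]
  bubble at 2.84 peak 3.5 126.0 green mid 3.0
  lum [241 274 294 307 317 316 314 313 304 289 271 272 288 322 356 382 400 403
 390 364 335 301 267 272 284 300 308 309 309 307 305 296 264 237 224]
scene yellow -89.5 91.5 green [-3.100e+01  3.300e+01  6.000e-01 -2.400e+00  2.281e+03]
  bubble at 2.0 peak 1.0 123.6875 green mid 1.0
  lum [234 260 312 345 354 352 350 350 352 351 342 321 296 304 332 357 382 397
 398 390 381 362 326 296 302 331 344 347 349 348 347 348 343 321 275]
```

Emit:
{"fn": "play_rows", "kwargs": {"plan": [[0,-1.2,-20,0,0,0,1],[0,-1.2,-30,0,0,0,1],[0,-1.2,-30,0,0,0,1],[0,-1.2,-30,0,0,0,1],[0,-1.2,-33,0,0,0,1],[20,0,0,0,0,0,1],[20,0,0,0,0,0,1],[0,0,0,0,0,0,1],[0,0,0,0,0,0,1]]}}

```text
clock: 21.8
eef_pos: [0.5655, 0.0733, 0.1184]
tool_rot: [0.483, 0.516, -0.485, 0.515]
ft_force: [1.1, -0.9, -0.2]
grip_width: 0.0
```

```bash
python3 -c "
from h import *
go([.566,.0735,.098],3.93)"
```

```text
t 21.8 pos [0.5655 0.0733 0.1184] az 3.67 down [-3.1e-03 -4.0e-04 -1.0e+00] q [ 0.129  0.451  0.005  1.129 -0.     1.636] F [ 1.1 -0.9 -0.2] w 0.0
 turn rx 3.137 then shift [20.4 -0.5  0.1]
 turn rx -0.0046 then shift [20.4  0.6 -0.2]
 shift now [20.4  0.6 -0.2]
```

Emit:
{"fn": "play_rows", "kwargs": {"plan": [[8,0,0,0,0,0,1],[6,0,0,0,0,0,1],[4,0,0,0,0,0,1],[1,0,0,0,0,0,1],[0,0,0,0,0,0,1],[0,0,0,0,0,0,1]]}}

```text
clock: 22.3
eef_pos: [0.5668, 0.0731, 0.1005]
tool_rot: [0.484, 0.515, -0.484, 0.515]
ft_force: [0.3, -0.7, 0.2]
grip_width: 0.0002
```

Emit:
{"fn": "play_rows", "kwargs": {"plan": [[1,0,0,0,0,0,1],[0,0,0,0,0,0,1],[0,0,0,0,0,0,1]]}}

```text
clock: 22.55
eef_pos: [0.5667, 0.0733, 0.0995]
tool_rot: [0.484, 0.515, -0.484, 0.516]
ft_force: [-0.4, -0.4, 0.4]
grip_width: 0.0001
```

Emit:
{"fn": "play_rows", "kwargs": {"plan": [[1,0,0,0,0,0,1],[0,0,0,0,0,0,1],[0,0,0,0,0,0,1]]}}

```text
clock: 22.8
eef_pos: [0.5666, 0.0733, 0.0983]
tool_rot: [0.484, 0.516, -0.484, 0.516]
ft_force: [-0.3, 0.5, 0.0]
grip_width: -0.0002
```

Emit:
{"fn": "play_rows", "kwargs": {"plan": [[1,0,0,0,0,0,1],[0,0,0,0,0,0,1],[0,0,0,0,0,0,1]]}}

```text
clock: 23.05
eef_pos: [0.5665, 0.0733, 0.0973]
tool_rot: [0.484, 0.516, -0.484, 0.515]
ft_force: [-0.4, 0.8, -0.0]
grip_width: 0.0004
```

Emit:
{"fn": "play_rows", "kwargs": {"plan": [[1,0,0,0,0,0,1],[0,0,0,0,0,0,1],[0,0,0,0,0,0,1]]}}

```text
clock: 23.3
eef_pos: [0.5666, 0.0733, 0.0963]
tool_rot: [0.484, 0.516, -0.484, 0.515]
ft_force: [0.1, -0.3, -0.3]
grip_width: -0.0002
```

Emit:
{"fn": "play_rows", "kwargs": {"plan": [[1,0,0,0,0,0,1],[0,0,0,0,0,0,1],[0,0,0,0,0,0,1]]}}

```text
clock: 23.55
eef_pos: [0.5665, 0.0733, 0.0953]
tool_rot: [0.484, 0.516, -0.484, 0.515]
ft_force: [0.9, -1.4, -0.2]
grip_width: -0.0
```

Emit:
{"fn": "play_rows", "kwargs": {"plan": [[1,0,0,0,0,0,1],[0,0,0,0,0,0,1],[0,0,0,0,0,0,1]]}}

```text
clock: 23.8
eef_pos: [0.567, 0.0733, 0.0949]
tool_rot: [0.484, 0.515, -0.484, 0.516]
ft_force: [-0.9, -0.2, 3.2]
grip_width: 0.0001
```

Emit:
{"fn": "play_rows", "kwargs": {"plan": [[1,0,0,0,0,0,1],[0,0,0,0,0,0,1],[0,0,0,0,0,0,1],[0,0,0,0,0,0,1]]}}

```text
clock: 24.13
eef_pos: [0.5676, 0.0734, 0.0948]
tool_rot: [0.485, 0.515, -0.483, 0.516]
ft_force: [-1.9, -0.8, 7.6]
grip_width: -0.0004
```

Emit:
{"fn": "play_rows", "kwargs": {"plan": [[0.5,0,0,0,0,0,1],[0,0,0,0,0,0,1],[0,0,0,0,0,0,1],[0,0,0,0,0,0,1],[0,0,0,0,0,0,1],[0,0,0,0,0,0,1],[0,0,0,0,0,0,1],[0,0,0,0,0,0,1],[0,0,0,0,0,0,1],[0,0,0,0,0,0,1],[0,0,0,0,0,0,1],[0,0,0,0,0,0,1],[0,0,0,0,0,0,1],[0,0,0,0,0,0,1],[0,0,0,0,0,0,1],[0,0,0,0,0,0,1],[0,0,0,0,0,0,1],[0,0,0,0,0,0,1],[0,0,0,0,0,0,1],[0,0,0,0,0,0,1]]}}

```text
clock: 25.8
eef_pos: [0.5679, 0.0734, 0.0949]
tool_rot: [0.485, 0.515, -0.483, 0.516]
ft_force: [-1.5, -0.4, 9.0]
grip_width: 0.0
```

```bash
python3 -c "
from h import *
levelshot('l4.png')
p=look('scene',['cup','jar']);cv2.imwrite('pics/s4.png',cv2.resize(p['frame'][150:300,240:480,::-1],(800,500),interpolation=2))
go([.566,.0735,.095])"
```

```text
top yellow 50.0 93.0 green 0
scene yellow -88.0 91.5 green [-8.000e+00  3.350e+01  1.920e+01 -6.000e-01  1.392e+03]
  bubble at 1.76 peak 2.5 127.0625 green mid 12.75
  lum [146 174 216 258 308 353 373 388 398 408 407 388 359 322 305 322 345 352
 352 352 354 356 354 344 316 266 244 278 317 330 331 330 328 327 328]
scene cup call [0.6288 0.2207 0.0561] 0.79
scene cup call [0.6305 0.2201 0.1072] 0.96
scene cup call [0.5713 0.126  0.0935] 0.67
scene jar call [0.4834 0.2309 0.0496] 0.88
scene jar call [0.5024 0.2224 0.1147] 0.71
t 26.15 pos [0.5679 0.0734 0.0949] az 3.61 down [ 3.7e-03  3.0e-04 -1.0e+00] q [ 0.129  0.471 -0.029  1.067 -0.     1.636] F [-1.6 -1.4  9.3] w 0.0001
 shift now [-0.1 -1.9 -0.2]
```

View pics/s4.png

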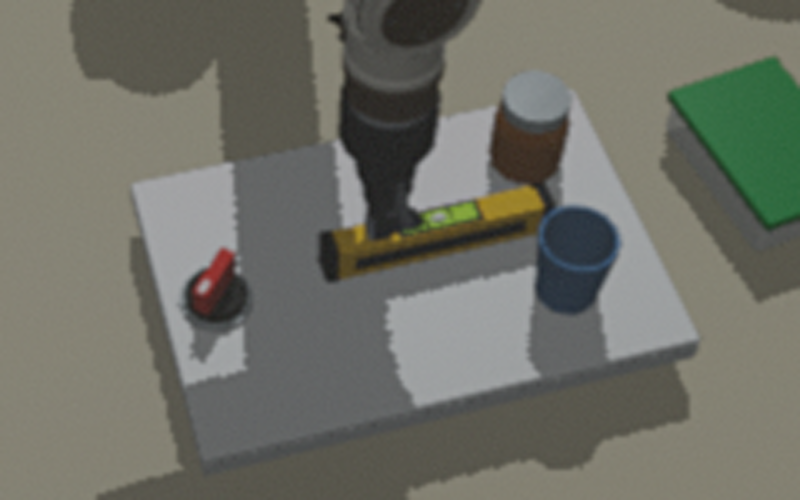

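View pics/l4.png

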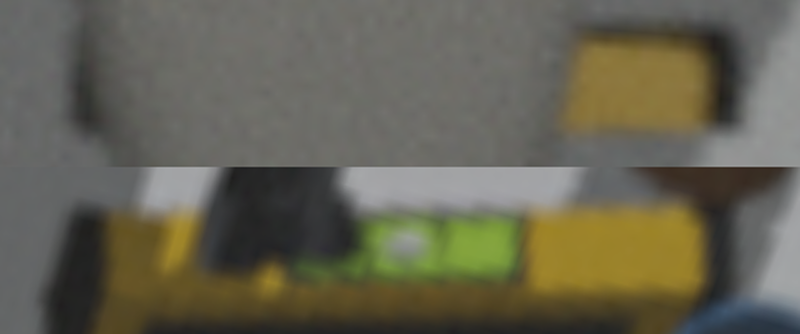

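```bash
python3 -c "
from workcell import *
print(get_obs()['ft_force']);print(job_done())"
```

```text
[-1.61969557 -1.41116901  9.27016242]
the job is handed in; nothing more can be done
None
```

I laid the level on the shelf, set the knob, and handed the job in at about 26 s with the fingers pressing on the level.

- **Placing:** the level lies parallel to the shelf's long sides, one end in the gap between cup and jar, the other towards the knob. After I let go, the bubble stood about 10 mm off centre, towards the hinge end.
- **Levelling:** I turned the knob 0.75 rad clockwise and let go of it. With the bubble settled, both cameras showed it within about 0.5 mm of the middle of the lines, before and after I released the knob.
- **Last check, while pressing:** the shut fingers hold the level down with about 9 N. The bubble is still about 0.5 mm from centre and the knob is free. The last picture shows cup, jar and lunch box standing, and the network's cup and jar positions agree with the start to within its error.

In that last check the arm hid the vial from the top camera. The final bubble reading therefore comes from the scene camera alone, using only the black line nearer the hinge end, as the fingers covered the area by the other line.

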